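# Lift out the stock-well hatch by its ring pull

### The arm

A 7-joint arm with a two-finger parallel gripper is mounted at the origin on the work surface. World frame = base frame: x ahead of the robot, y to its left, z up, the work surface at z = 0. Lengths are in m, angles in rad, forces in N, time in s.
With the tool pointing down it reaches from about 0.4 to 0.85 m from the base axis. Payload 10.4 kg.
Tool frame: the origin (TCP) lies between the finger pads; the fingertips stand 14 mm ahead of it and the grasp point (between the pads) lies 5 mm behind it; z points along the fingers, y is the line along which they close (so a half turn about z gives the same grasp; the last joint's range is limited). The gripper opens to 87 mm and grips with 3 to 60 N. Pads are 19 mm wide; open, the fingers measure 117 mm over their backs; the gripper's body (75 mm by 190 mm) begins 51 mm behind the grasp point.
Start: joints at [-1.243, 0.332, -0.065, 1.46, 0.022, 1.35, -0.088], TCP at [0.215, 0.587, 0.237] pointing down, gripper open.
Joint ranges: [-2.6, 2.6], [-0.5, 2.12], [-1.47, 1.34], [0.16, 2.42], [-1.27, 4.41], [0.06, 2.06], [-2.6, 2.6]. Speed limits (rad/s): [2.22, 2.22, 2.79, 2.79, 3.14, 3.14, 3.14].

### API

Orientations are given as a unit quaternion [x, y, z, w].
In Python, from bench import * gives the robot as it stands.
- The arm moves only by the tool drive_tool, never from a script. Its argument "deltas" is a list of rows, each a list of 7 numbers: the turn, a rotation vector about the tool's x, y, z in degrees, then the shift along the tool's x, y, z in m, then the closure, from -1 (fully open) to 1 (shut). A call has 1 to 12 rows; each row is the pose to reach, as a shift and turn from the pose commanded when the call began, along the tool's axes at that moment; what a row does not reach only later rows make up. A row lasts 1/10 s, in which the tool goes at most 50 mm and 8.59 degrees, less where a joint would pass 70% of its speed; a pose out of reach is approached as far as the arm can. A call with a gripper value outside its range is refused whole. The fingers move at their own pace and stop on an object; "squeeze" is the grip in N (left out, the last holds). Time passes only in rows, so rows that repeat a pose let the fingers close. It gives the time, the measured TCP pose, the force and the opening at its end, in the units of the state.
- read_state(): the state, without advancing time (a new reading comes with each control period).
- camera(name): name is "side" or "top" or "wrist"; returns (picture, depth): 400x640x3 uint8, red, green, blue; 400x640 float32, m along the optical axis (not along the pixel's ray), 0 where there is no reading.
- camera_params(name): a dict with "K" (3x3 intrinsics, pixels), "R" (3x3) and "t" (3): a world point X has camera coordinates R X + t; the wrist camera has in their place "mount" (4x4, takes a point from camera to tool coordinates, whose origin is the TCP and whose axes are the flange's). Camera axes: x right, y down, z forward; pixel columns grow to the right and rows downward; lengths in m; the calibration is good to about 2 mm. The wrist camera is an equidistant fisheye: a pixel r from the principal point sees the ray r / f radians off the axis. A picture is of the moment at which its call begins: read the wrist's pose just before it. camera_params takes no time and is no camera call.
- close_job(): hands the job in, once; it reports no verdict.
Trained networks look in the newest picture that a camera, given by its name, has taken for a name from the list of things; names that differ only in an ending like _2 or _b are one class to them, and where a whole thing is asked for, a point or a joint stands for the part that bears it (a point fixed in the world has none). Each returns a list of dicts, best first, with "score" (0 to 1); they miss things now and then, are a little off and sometimes report something else, mostly with a low value. They report only what shows in the picture. A call takes as long as a camera call.
- outline_of(label, camera): "pixels" (400x640 bool, what is visible of it) and "location" ([column, row] as shares, 0 to 1, of the picture: columns of its width, rows of its height, amid what is visible of it).
- tip_of(label, camera): "location" ([column, row] as shares, 0 to 1, of the picture: columns of its width, rows of its height: a listed point, or the origin of a listed thing).
The state is a dict: "time": time; "joint_positions": joint angles; "joint_vel": joint speeds; "joint_torque": joint torques, N m; "ee_pos": TCP position; "eef_rot": TCP orientation; "ft_force": force on the tool from outside, world axes, zero at the start; "torque": the same for the moment, N m; "width": finger opening in m.
Only numpy, scipy, OpenCV 4.12 (cv2) and the standard library are available. Lean on these libraries where they do the work, as an engineer would, in place of code of your own. Each camera call takes 0.05 s, during which the arm holds its last target. There are 200 camera calls.

### The job

Flip up the ring pull that lies recessed in the flush plywood hatch of the dark stock plinth while the hatch is still seated, then lift the hatch by the ring straight up off its two locating dowels, keeping it level. Set it down gently, flat and right way up, in the middle of the green mat and let go, so that the spare pigment jars in the well can be reached. Leave the pink jar, the ochre bottle and the tray of bottles around it undisturbed.

Things in the scene. Friction and masses are not known exactly. Their poses are not given: they have to be found in the camera images.
- plinth: Dark wooden plinth, fixed, 266 x 216 x 90 mm high, flush hatch in its top. Origin at the centre of its underside, on the counter; x along its long side, from the ring pull's free end towards its hinge; z up. A ledge 64 mm up carries the hatch; two brass dowels, 12 mm thick, 25 mm high, stand on it at (x, y) = (-78, 56) and (78, -56) mm.
- hatch_center (a point): Centre (half-way up) of the loose plywood hatch, steel-backed, 200 (x) x 150 (y) x 26 (z) mm, 0.4 to 0.7 kg, axes along the plinth's. The dowels fill two through holes in it with 2 mm play; 3 mm gap all round. A black open cup is sunk in its top, 22 mm deep, 72 mm wide (y), from x = -80 to 17 mm. Its centre of mass is under the ring hinge, so it hangs level from the upright ring.
- ring_hinge (a point): Middle of the ring pull's hinge line, fixed in the hatch: 6 mm towards +x of the hatch centre and 5 mm under the hatch's top face. The hinge line runs along the hatch's y.
- ring_bar (a point): Middle of the free end bar of the steel ring pull (a U of 8 mm round bar, 60 mm wide). The bar runs along the hatch's y, 46 mm from the hinge. Lying flat it is on the -x side of the hinge, its centre 5 mm under the hatch's top, with 13 mm of air beneath, 36 mm of empty cup beyond it (-x) and 38 mm inside the ring. Standing, its centre is 41 mm above the hatch's top.
- ring (a joint): Angle of the ring pull to the hatch, rad: 0 = lying flat in its cup, 1.57 = standing upright, 1.7 = end stop, leaning slightly to +x. It has a little friction (0.03 N m) and no spring, so it stays at the angle where it is left; it weighs 60 g.
- mat: Flat green mat, fixed, 260 (x) x 220 (y) x 5 mm, where the hatch is to be laid. Origin at the centre of its underside on the counter. It lies either to the left or to the right of the plinth.
- carrier: Grey open tray, fixed, 200 x 140 x 60 mm, full of squeeze bottles with green spouts (tops 131 mm above the counter), on the side opposite the mat. Origin at the centre of its underside. A bystander.
- jar_pink: Pink pigment jar, loose, 62 mm across and 64 mm high, far corner of the work area. Origin at the centre of its underside. A bystander.
- bottle_ochre: Ochre bottle, loose, 56 mm across and 120 mm high, far corner of the work area. Origin at the centre of its underside. A bystander.

How it is judged:
By the outcome, as a careful person would: the job done as asked, in the order asked, and still so for the second after the job is handed in, with the robot touching nothing.
It also fails if it takes over 61 s, if anything falls off the work surface, if the arm or the gripper's body presses on something with over 40 N, if the wrist force passes 120 N, or if a joint passes its speed limit or range.

## Working session

There is one attempt and no reset: what is moved stays moved. The work goes in short steps, Python scripts to look and compute and a tool call to move; the robot and the scene stay as the last step left them, time stands still between calls to the robot, and variables do not carry over. Pictures are saved under pics/ and viewed, on a budget of 10 in all, crops included, one or two more only if the job needs it, and the job is handed in when it is done.

Besides the shell and the picture viewer there is one more tool, called in YAML: its name, and indented under it one key for each argument. drive_tool: Moves the arm, as the interface text tells. Its arguments: {"type":"object","properties":{"deltas":{"type":"array"},"squeeze":{"type":"number"}},"required":["deltas"]}

```bash
mkdir -p pics; ls
python3 - <<'E'
from bench import *
import cv2,numpy as np
s=read_state(); print({k:np.round(v,3).tolist() for k,v in s.items()})
ims=[]
for c in("side","top"):
    p,d=camera(c); np.savez(f"{c}0.npz",p=p,d=d); ims.append(p)
    P=camera_params(c);print(c,{k:np.round(v,4).tolist() for k,v in P.items()})
    K,R,t=map(np.array,(P["K"],P["R"],P["t"]))
    for l in("plinth","hatch_center","ring_hinge","ring_bar","mat","carrier","jar_pink","bottle_ochre"):
        for r in tip_of(l,c)[:1]:
            u,v=r["location"][0]*640,r["location"][1]*400
            z=d[min(399,int(v)),min(639,int(u))]
            X=R.T@(z*np.linalg.inv(K)@[u,v,1]-t)
            print(c,l,round(r["score"],2),round(u),round(v),np.round(X,4))
print(read_state()["time"])
cv2.imwrite("pics/a.png",cv2.resize(np.vstack(ims)[:,:,::-1],(480,600)))
cv2.imwrite("pics/top0.png",ims[1][:,:,::-1]);cv2.imwrite("pics/side0.png",ims[0][:,:,::-1])
print(camera_params("wrist"))
E
```

```text
pics
{'time': 0.0, 'joint_positions': [-1.243, 0.333, -0.065, 1.461, 0.022, 1.35, -0.089], 'joint_vel': [0.0, -0.0, -0.001, 0.0, 0.002, 0.0, 0.0], 'joint_torque': [0.0, -62.326, 0.024, -38.989, -0.062, 0.04, 0.0], 'ee_pos': [0.215, 0.587, 0.236], 'eef_rot': [0.175, 0.985, -0.001, -0.0], 'ft_force': [0.112, -0.532, -0.396], 'torque': [-0.019, 0.016, -0.019], 'width': 0.087}
side {'K': [[489.1031, 0.0, 320.1754], [0.0, 489.1031, 201.2534], [0.0, 0.0, 1.0]], 'R': [[0.914, -0.4056, -0.0019], [-0.205, -0.4579, -0.865], [0.35, 0.7911, -0.5017]], 't': [-0.5328, 0.1704, 1.2166]}
side plinth 0.71 319 221 [ 0.5244 -0.1235  0.0801]
side hatch_center 0.61 323 202 [ 0.5716 -0.0463  0.0849]
side ring_hinge 0.56 327 197 [ 0.5888 -0.0311  0.0862]
side ring_bar 0.6 306 200 [ 0.5316 -0.0209  0.0875]
side mat 0.56 332 306 [ 0.4578 -0.3502  0.0017]
side carrier 0.62 231 180 [0.3951 0.2712 0.0377]
side jar_pink 0.89 402 261 [ 0.6692 -0.299   0.0282]
side bottle_ochre 0.59 321 175 [0.6946 0.2408 0.0078]
top {'K': [[423.9609, 0.0, 321.189], [0.0, 423.9609, 194.6018], [0.0, 0.0, 1.0]], 'R': [[0.0243, -0.999
[... 278 characters left out ...]
6 252 [ 0.4722 -0.3554  0.0056]
top carrier 0.61 172 270 [0.419  0.3027 0.1163]
top jar_pink 0.73 439 157 [ 0.68   -0.2591  0.067 ]
top bottle_ochre 0.98 216 147 [0.6908 0.2412 0.0738]
0.9
{'K': array([[309.70691629,   0.        , 318.92196875],
       [  0.        , 309.70691629, 204.88891981],
       [  0.        ,   0.        ,   1.        ]]), 'mount': array([[-5.40329471e-04, -9.59260547e-01, -2.82522409e-01,
         7.75473772e-02],
       [ 9.99999780e-01, -4.09819461e-04, -5.21040837e-04,
        -2.37830708e-04],
       [ 3.84030736e-04, -2.82522629e-01,  9.59260557e-01,
        -1.47911448e-01],
       [ 0.00000000e+00,  0.00000000e+00,  0.00000000e+00,
         1.00000000e+00]])}
```

View pics/top0.png

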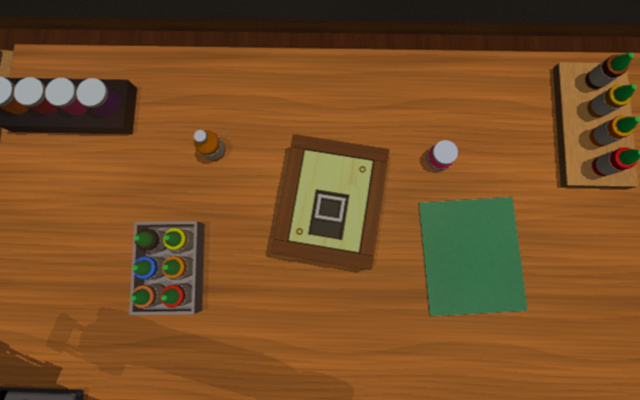

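The top view shows the plinth hatch around (330,203), with the ring at (330,207). The mat is on the right at (473,257), the tray is on the left, and the pink jar is at (443,155). Next I'll fit the hatch and mat rectangles.

```bash
cat > h.py <<'E'
from bench import *
import cv2,numpy as np
from scipy.spatial.transform import Rotation as Ro
def onplane(uv,c,z):
    P=camera_params(c);K,R,t=map(np.array,(P["K"],P["R"],P["t"]))
    C=-R.T@t; r=np.c_[uv,np.ones(len(uv))]@np.linalg.inv(K).T@R
    return C+r*((z-C[2])/r[:,2])[:,None]
def rect(mask,c,z):
    m=max(cv2.findContours(mask.astype(np.uint8),0,2)[0],key=cv2.contourArea)[:,0].astype(float)
    X=onplane(m,c,z)[:,:2].astype(np.float32)
    (cx,cy),(w,h),a=cv2.minAreaRect(X*1000)
    if w<h: w,h,a=h,w,a+90
    a=(a+90)%180-90
    return np.round([cx,cy,w,h,a],1)
E
python3 - <<'E'
from h import *
for c in("top","side"):
    f=np.load(c+"0.npz");p,d=f["p"],f["d"]
    hsv=cv2.cvtColor(p,cv2.COLOR_RGB2HSV)
    for l,z in(("hatch_center",.09),("mat",.005),("plinth",.09)):
        camera(c)
        for r in outline_of(l,c)[:1]:
            print(c,l,round(r["score"],2),rect(r["pixels"],c,z), np.median(hsv[r["pixels"]],axis=0))
    if c=="top":
        print("hatch px",hsv[240,340],hsv[170,320],"wood",hsv[230,400])
        for l in("ring_bar","ring_hinge"):
            u=[np.array(r["location"])*[640,400] for r in tip_of(l,c)[:1]]
            if u: print(l,onplane(np.array(u),c,.085))
E
```

```text
top hatch_center 0.73 [575.4 -21.7 201.5 152.8  -7.9] [ 31.  98. 162.]
top mat 0.64 [ 466.5 -346.6  259.8  221.1    4.9] [ 68. 121. 110.]
top plinth 0.89 [576.2 -21.1 269.2 217.2  -8. ] [ 13. 181.  91.]
hatch px [ 29 106 145] [ 32 101 164] wood [ 15 186 141]
ring_bar [[ 0.53545802 -0.01929954  0.085     ]]
ring_hinge [[ 0.57549313 -0.01873665  0.085     ]]
side hatch_center 0.66 [572.  -24.2 202.  154.3  -8.4] [ 25. 110. 232.]
side mat 0.89 [ 464.8 -349.2  264.1  223.7    5.1] [ 68. 113. 139.]
side plinth 0.82 [553.6 -80.9 335.  286.1  81.5] [ 13. 173.  83.]
```

```bash
cat >> h.py <<'E'
def delta(xyz,yaw,s=None):
    "row to bring grasp TCP to xyz (tool down, tool y at yaw deg); from the measured pose"
    s=s or read_state(); R0=Ro.from_quat(s["eef_rot"]); y=np.radians(yaw)
    Y=np.array([np.cos(y),np.sin(y),0]);Z=np.array([0,0,-1.]);X=np.cross(Y,Z)
    R1=Ro.from_matrix(np.c_[X,Y,Z])
    return np.round((R0.inv()*R1).as_rotvec(degrees=True),2).tolist(),np.round(R0.inv().apply(np.array(xyz)-s["ee_pos"]),4).tolist()
E
python3 -c "
from h import *
print(delta([.534,-.016,.19],-8)); print(delta([.534,-.016,.236],-8))"
```

```text
([0.01, -0.0, 77.9], [-0.507, -0.4565, 0.0465])
([0.01, -0.0, 77.9], [-0.507, -0.4565, 0.0005])
```

drive_tool:
  deltas:
    - [0,0,77.9,-0.507,-0.4565,0,0.3]
    - [0,0,77.9,-0.507,-0.4565,0,0.3]
    - [0,0,77.9,-0.507,-0.4565,0,0.3]
    - [0,0,77.9,-0.507,-0.4565,0,0.3]
    - [0,0,77.9,-0.507,-0.4565,0,0.3]
    - [0,0,77.9,-0.507,-0.4565,0,0.3]
    - [0,0,77.9,-0.507,-0.4565,0,0.3]
    - [0,0,77.9,-0.507,-0.4565,0,0.3]
    - [0,0,77.9,-0.507,-0.4565,0,0.3]
    - [0,0,77.9,-0.507,-0.4565,0,0.3]
    - [0,0,77.9,-0.507,-0.4565,0,0.3]
    - [0,0,77.9,-0.507,-0.4565,0,0.3]

```text
time: 2.8
ee_pos: [0.4962, 0.0548, 0.237]
eef_rot: [0.755, 0.656, 0.001, 0.0]
ft_force: [0.4, 0.2, 0.2]
width: 0.0303
```

```bash
python3 -c "
from h import *
s=read_state();print(np.round(s['joint_positions'],2),s['ee_pos'])
print(delta([.534,-.016,.19],-8))"
```

```text
[-0.69  0.04  0.5   1.81 -0.02  1.3  -0.32] [0.4961613  0.05475996 0.23696451]
([0.05, -0.05, 0.01], [-0.0649, 0.0473, 0.047])
```

drive_tool:
  deltas:
    - [0,0,0,-0.065,0.047,0.047,0.3]
    - [0,0,0,-0.065,0.047,0.047,0.3]
    - [0,0,0,-0.065,0.047,0.047,0.3]
    - [0,0,0,-0.065,0.047,0.047,0.3]
    - [0,0,0,-0.065,0.047,0.047,0.3]

```text
time: 3.3
ee_pos: [0.5331, -0.0129, 0.1901]
eef_rot: [0.754, 0.657, 0.001, -0.0]
ft_force: [0.4, 0.4, -0.2]
width: 0.0305
```

Run:
```python
from h import *
s=read_state();p,d=camera("wrist");cv2.imwrite("pics/w1.png",p[:,:,::-1])
print(s["ee_pos"],s["eef_rot"],s["width"])
P=camera_params("wrist");K=P["K"];M=np.array(P["mount"]);R=Ro.from_quat(s["eef_rot"])
for l,z in(("ring_bar",.085),("ring_hinge",.085),("hatch_center",.077)):
    for r in tip_of(l,"wrist")[:1]:
        u=np.array(r["location"])*[640,400]; q=(u-[K[0,2],K[1,2]])/K[0,0]; th=np.hypot(*q)
        ray=np.r_[q/th*np.sin(th),np.cos(th)]
        rw=R.apply(M[:3,:3]@ray);C=R.apply(M[:3,3])+s["ee_pos"]
        X=C+rw*(z-C[2])/rw[2]
        print(l,round(r["score"],2),u.round(),X.round(4), "tool",R.inv().apply(X-s["ee_pos"]).round(4))
```

```text
[ 0.53313425 -0.01292264  0.19006927] [ 7.54196346e-01  6.56648770e-01  5.04323002e-04 -1.00302312e-04] 0.030508297520460914
ring_bar 0.62 [323. 210.] [ 0.5364 -0.0148  0.085 ] tool [-0.0015  0.0035  0.1051]
ring_hinge 0.67 [375. 209.] [ 0.5814 -0.0204  0.085 ] tool [-0.0008  0.0488  0.1051]
hatch_center 0.84 [366. 207.] [ 0.5746 -0.0206  0.077 ] tool [-0.002   0.0421  0.1131]
```

View pics/w1.png

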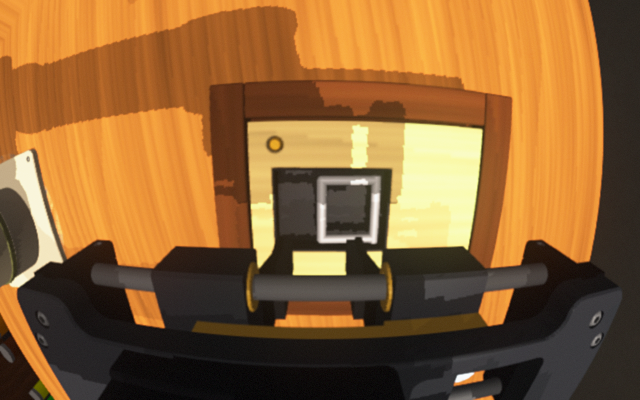

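The wrist view shows the bar at (323,210) and the hinge at (377,210), which agrees with the top view to within 2 mm. I'll descend part way and re-check.

drive_tool:
  deltas:
    - [0,0,0,0,0,0.03,0.3]
    - [0,0,0,0,0,0.06,0.3]
    - [0,0,0,0,0,0.07,0.3]
    - [0,0,0,0,0,0.07,0.3]
    - [0,0,0,0,0,0.07,0.3]

```text
time: 4.0
ee_pos: [0.5337, -0.0141, 0.1207]
eef_rot: [0.755, 0.656, 0.001, 0.0]
ft_force: [-0.2, 0.8, 0.2]
width: 0.0306
```

```bash
python3 -c "
from h import *
print(read_state()['ee_pos'],delta([.5355,-.0155,.0855],-8))"
```

```text
[ 0.53370276 -0.0140531   0.12073753] ([0.07, -0.02, 0.01], [-0.0012, 0.0019, 0.0352])
```

drive_tool:
  deltas:
    - [0,0,0,-0.001,0.002,0.015,0.3]
    - [0,0,0,-0.001,0.002,0.025,0.3]
    - [0,0,0,-0.001,0.002,0.031,0.3]
    - [0,0,0,-0.001,0.002,0.035,0.3]
    - [0,0,0,-0.001,0.002,0.035,0.3]
    - [0,0,0,-0.001,0.002,0.035,0.3]

```text
time: 4.6
ee_pos: [0.535, -0.0155, 0.0847]
eef_rot: [0.755, 0.656, 0.0, 0.0]
ft_force: [-0.7, -0.9, 0.6]
width: 0.0304
```

drive_tool:
  deltas:
    - [0,0,0,0,0,0,0.5]
    - [0,0,0,0,0,0,0.7]
    - [0,0,0,0,0,0,0.8]
    - [0,0,0,0,0,0,0.9]
    - [0,0,0,0,0,0,1]
    - [0,0,0,0,0,0,1]
    - [0,0,0,0,0,0,1]
  squeeze: 10

```text
time: 5.3
ee_pos: [0.5349, -0.0154, 0.0846]
eef_rot: [0.755, 0.656, 0.0, -0.0]
ft_force: [-0.4, -0.0, 0.6]
width: 0.0073
```

drive_tool:
  deltas:
    - [0,0,0,0,0.0004,-0.006,1]
    - [0,0,0,0,0.0016,-0.0119,1]
    - [0,0,0,0,0.0035,-0.0176,1]
    - [0,0,0,0,0.0062,-0.023,1]
    - [0,0,0,0,0.0095,-0.028,1]
    - [0,0,0,0,0.0135,-0.0325,1]
    - [0,0,0,0,0.0135,-0.0325,1]

```text
time: 6.0
ee_pos: [0.5484, -0.0174, 0.1178]
eef_rot: [0.755, 0.656, -0.0, -0.0]
ft_force: [-7.0, 0.0, 6.5]
width: 0.0076
```

Run:
```python
from h import *
p,d=camera("side");cv2.imwrite("pics/s1.png",cv2.resize(p[130:290,200:440,::-1],(720,480)))
s=read_state();print(s["ft_force"],s["torque"],s["width"])
```

```text
[-5.48278261  1.64573116  6.18476208] [ 0.03341364  1.34529994 -0.02815055] 0.007638197010886972
```

View pics/s1.png

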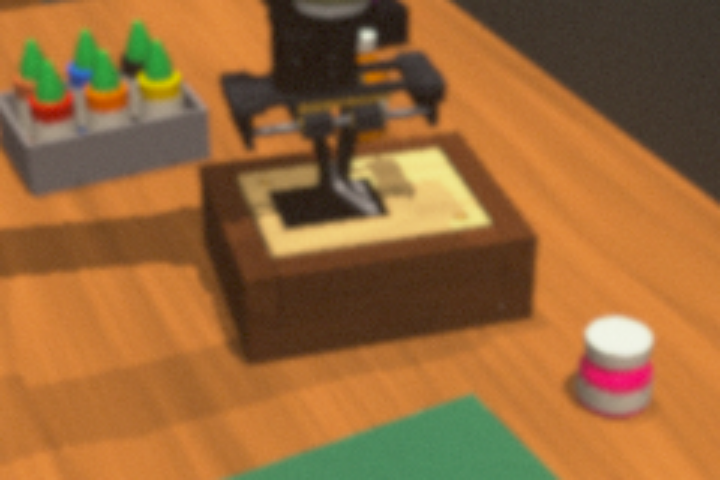

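Ring is at about 45° with the hatch still seated. The contact force is along the ring and pushes the hatch down, so it isn't lifting it. I'll continue the arc.

drive_tool:
  deltas:
    - [0,0,0,0,0.0037,-0.0042,1]
    - [0,0,0,0,0.0085,-0.0076,1]
    - [0,0,0,0,0.014,-0.0103,1]
    - [0,0,0,0,0.0197,-0.0122,1]
    - [0,0,0,0,0.0257,-0.0133,1]
    - [0,0,0,0,0.0315,-0.0136,1]
    - [0,0,0,0,0.0315,-0.0136,1]

```text
time: 6.75
ee_pos: [0.5805, -0.0219, 0.1307]
eef_rot: [0.755, 0.656, 0.0, 0.001]
ft_force: [0.4, 0.1, 3.6]
width: 0.0072
```

Run:
```python
from h import *
p,d=camera("side");cv2.imwrite("pics/s2.png",cv2.resize(p[130:290,200:440,::-1],(720,480)))
s=read_state();print(s["ee_pos"],s["ft_force"],s["torque"],s["width"])
```

```text
[ 0.58027504 -0.02188927  0.13069908] [ 0.07183723 -0.47774269  2.33614581] [-0.18481098  0.01527868 -0.04937536] 0.007113912183191482
```

View pics/s2.png

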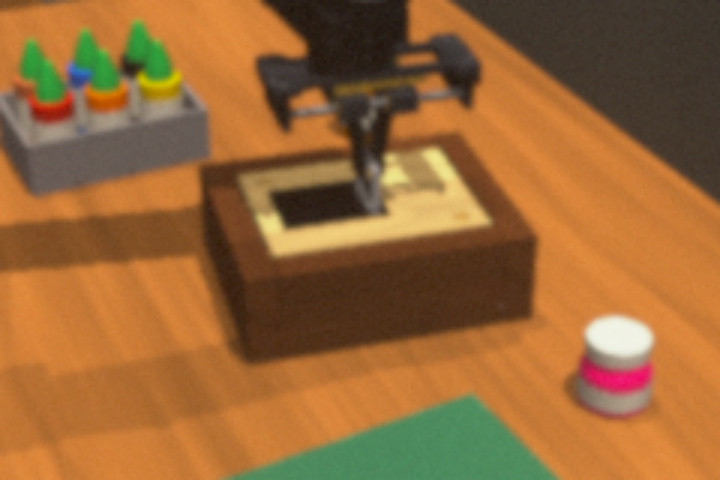

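Ring stands upright and the hatch is still seated (side view: ring at about (368,175) in the crop). Next I'll firm up the grip and lift slowly.

drive_tool:
  deltas:
    - [0,0,0,0,0,0,1]
    - [0,0,0,0,0,0,1]
    - [0,0,0,0,0,0,1]
    - [0,0,0,0,0,-0.001,1]
    - [0,0,0,0,0,-0.002,1]
    - [0,0,0,0,0,-0.003,1]
    - [0,0,0,0,0,-0.004,1]
    - [0,0,0,0,0,-0.005,1]
    - [0,0,0,0,0,-0.006,1]
    - [0,0,0,0,0,-0.006,1]
  squeeze: 45

```text
time: 7.8
ee_pos: [0.5795, -0.0217, 0.1367]
eef_rot: [0.755, 0.656, 0.0, -0.0]
ft_force: [1.0, -0.7, -6.9]
width: 0.0065
```

drive_tool:
  deltas:
    - [0,0,0,0,0,-0.002,1]
    - [0,0,0,0,0,-0.005,1]
    - [0,0,0,0,0,-0.008,1]
    - [0,0,0,0,0,-0.011,1]
    - [0,0,0,0,0,-0.014,1]
    - [0,0,0,0,0,-0.017,1]
    - [0,0,0,0,0,-0.02,1]
    - [0,0,0,0,0,-0.023,1]
    - [0,0,0,0,0,-0.026,1]
    - [0,0,0,0,0,-0.028,1]
    - [0,0,0,0,0,-0.029,1]
    - [0,0,0,0,0,-0.029,1]

```text
time: 9.0
ee_pos: [0.5795, -0.0217, 0.1657]
eef_rot: [0.755, 0.656, 0.0, 0.0]
ft_force: [-0.0, -0.1, -7.8]
width: 0.0066
```

Run:
```python
from h import *
p,d=camera("side");cv2.imwrite("pics/s3.png",cv2.resize(p[130:290,200:440,::-1],(720,480)))
s=read_state();print(s["time"],s["ee_pos"],s["ft_force"],s["torque"],s["width"])
```

```text
9.05 [ 0.57939637 -0.02172707  0.16557128] [ 0.05353674  0.11821393 -7.47112168] [-0.10739655  0.06161901 -0.00631358] 0.006438189025778011
```

View pics/s3.png

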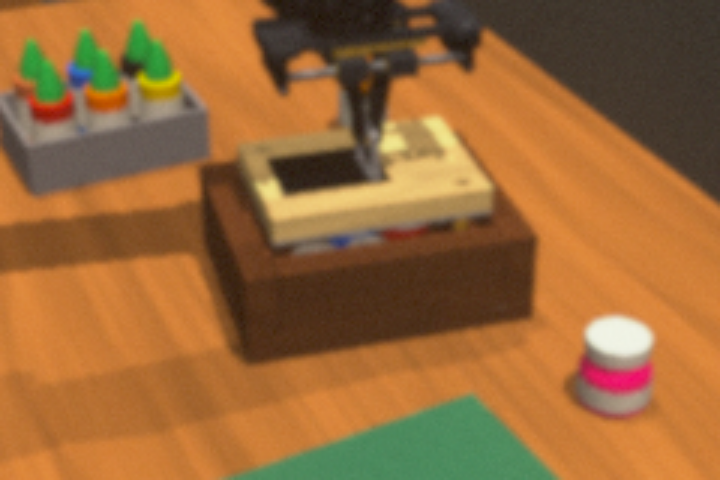

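Hatch is lifted clear and level, carrying about 7.6 N. I'll raise it further and then transfer it.

drive_tool:
  deltas:
    - [0,0,0,0,0,-0.005,1]
    - [0,0,0,0,0,-0.012,1]
    - [0,0,0,0,0,-0.02,1]
    - [0,0,0,0,0,-0.028,1]
    - [0,0,0,0,0,-0.035,1]
    - [0,0,0,0,0,-0.039,1]
    - [0,0,0,0,0,-0.04,1]
    - [0,0,0,0,0,-0.04,1]

```text
time: 9.85
ee_pos: [0.5794, -0.0217, 0.2057]
eef_rot: [0.755, 0.656, 0.0, -0.0]
ft_force: [0.4, 0.2, -7.3]
width: 0.0065
```

```bash
python3 -c "
from h import *
s=read_state();print(s['ee_pos'],s['ft_force'],s['torque'],s['joint_positions'],delta([.472,-.3475,s['ee_pos'][2]],5))"
```

```text
[ 0.57943029 -0.0216619   0.20565688] [ 0.41593876  0.19202075 -7.30575048] [-0.11834347  0.10287982 -0.01610741] [-0.52973724  0.27367328  0.58559514  1.65591108 -0.15774827  1.25947449
 -0.05230687] ([0.0, -0.01, -12.99], [-0.3376, -0.0611, -0.0001])
```

drive_tool:
  deltas:
    - [0,0,-0.1,-0.003,-0.0006,0,1]
    - [0,0,-0.4,-0.01,-0.0018,0,1]
    - [0,0,-0.8,-0.02,-0.0037,0,1]
    - [0,0,-1.4,-0.036,-0.0065,0,1]
    - [0,0,-2.1,-0.054,-0.0098,0,1]
    - [0,0,-2.8,-0.072,-0.013,0,1]
    - [0,0,-3.5,-0.09,-0.0163,0,1]
    - [0,0,-4.2,-0.108,-0.0195,0,1]
    - [0,0,-4.9,-0.126,-0.0228,0,1]
    - [0,0,-5.6,-0.144,-0.026,0,1]
    - [0,0,-6.3,-0.162,-0.0293,0,1]
    - [0,0,-7,-0.18,-0.0326,0,1]

```text
time: 11.05
ee_pos: [0.5211, -0.1972, 0.2056]
eef_rot: [0.713, 0.701, -0.0, 0.0]
ft_force: [0.5, -0.7, -7.5]
width: 0.0064
```

```bash
python3 -c "
from h import *
s=read_state();print(s['ee_pos'],s['ft_force'],delta([.472,-.3475,.2057],5))"
```

```text
[ 0.52114708 -0.19719105  0.20563714] [ 0.48410805 -0.68231895 -7.47773228] ([-0.0, 0.0, -6.01], [-0.1512, -0.0465, -0.0001])
```

drive_tool:
  deltas:
    - [0,0,-0.7,-0.018,-0.0055,0,1]
    - [0,0,-1.4,-0.036,-0.011,0,1]
    - [0,0,-2.1,-0.054,-0.0166,0,1]
    - [0,0,-2.8,-0.071,-0.0218,0,1]
    - [0,0,-3.5,-0.087,-0.0268,0,1]
    - [0,0,-4.1,-0.102,-0.0314,0,1]
    - [0,0,-4.6,-0.116,-0.0357,0,1]
    - [0,0,-5.1,-0.128,-0.0394,0,1]
    - [0,0,-5.5,-0.138,-0.0424,0,1]
    - [0,0,-5.8,-0.146,-0.0449,0,1]
    - [0,0,-6,-0.15,-0.0461,0,1]
    - [0,0,-6,-0.151,-0.0465,0,1]

```text
time: 12.25
ee_pos: [0.4727, -0.346, 0.2055]
eef_rot: [0.676, 0.737, -0.0, -0.0]
ft_force: [-0.5, 0.0, -6.5]
width: 0.0065
```

drive_tool:
  deltas:
    - [0,0,0,0,0,0.004,1]
    - [0,0,0,0,0,0.012,1]
    - [0,0,0,0,0,0.022,1]
    - [0,0,0,0,0,0.032,1]
    - [0,0,0,0,0,0.042,1]
    - [0,0,0,0,0,0.052,1]
    - [0,0,0,0,0,0.062,1]
    - [0,0,0,0,0,0.072,1]
    - [0,0,0,0,0,0.081,1]
    - [0,0,0,0,0,0.087,1]
    - [0,0,0,0,0,0.09,1]
    - [0,0,0,0,0,0.09,1]

```text
time: 13.45
ee_pos: [0.4729, -0.3455, 0.1153]
eef_rot: [0.676, 0.737, -0.0, -0.0]
ft_force: [-0.1, 0.3, -8.7]
width: 0.0063
```

Run:
```python
from h import *
p,d=camera("side");cv2.imwrite("pics/s4.png",cv2.resize(p[170:400,190:535,::-1],(720,480)))
s=read_state();print(s["time"],s["ee_pos"],s["ft_force"],s["torque"],s["width"],delta([.472,-.3475,.0717],5))
q,_=camera("top");r=outline_of("hatch_center","top")
# hatch top expected at seated .09 + (tcp-.1317)
for o in r[:1]: print(o["score"],rect(o["pixels"],"top",.09+s["ee_pos"][2]-.1317))
```

```text
13.5 [ 0.47304786 -0.34570304  0.11569581] [-0.09199115 -0.18506243 -6.31766876] [-0.08520708  0.06477965  0.0019893 ] 0.00666508567982391 ([0.0, 0.0, -0.0], [-0.0017, -0.0012, 0.044])
0.67 [ 465.3 -308.5  200.2   92.4    5.1]
```

View pics/s4.png

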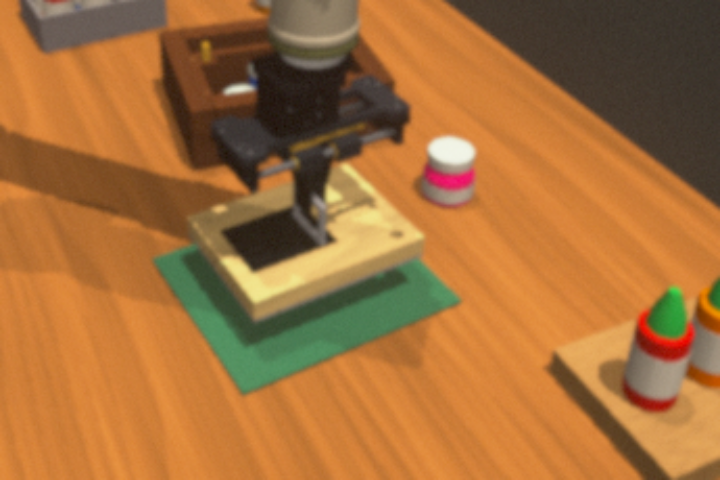

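The hatch is level above the mat at about (305,240) in the crop, and the pink jar is clear. Now I'll lower it gently.

drive_tool:
  deltas:
    - [0,0,0,0,0,0.004,1]
    - [0,0,0,-0.001,-0.001,0.01,1]
    - [0,0,0,-0.001,-0.001,0.017,1]
    - [0,0,0,-0.001,-0.001,0.024,1]
    - [0,0,0,-0.001,-0.001,0.03,1]
    - [0,0,0,-0.001,-0.001,0.034,1]
    - [0,0,0,-0.001,-0.001,0.037,1]
    - [0,0,0,-0.001,-0.001,0.039,1]
    - [0,0,0,-0.001,-0.001,0.039,1]

```text
time: 14.5
ee_pos: [0.472, -0.3466, 0.0764]
eef_rot: [0.676, 0.737, -0.0, -0.0]
ft_force: [-0.3, -0.1, -7.1]
width: 0.0063
```

drive_tool:
  deltas:
    - [0,0,0,0,0,0.001,1]
    - [0,0,0,0,0,0.0015,1]
    - [0,0,0,0,0,0.002,1]
    - [0,0,0,0,0,0.0025,1]
    - [0,0,0,0,0,0.003,1]
    - [0,0,0,0,0,0.003,1]

```text
time: 15.1
ee_pos: [0.472, -0.3467, 0.0735]
eef_rot: [0.676, 0.737, 0.0, -0.0]
ft_force: [-0.1, -0.5, -7.0]
width: 0.0065
```

drive_tool:
  deltas:
    - [0,0,0,0,0,0.0005,1]
    - [0,0,0,0,0,0.001,1]
    - [0,0,0,0,0,0.0015,1]
    - [0,0,0,0,0,0.0015,1]

```text
time: 15.5
ee_pos: [0.472, -0.3466, 0.072]
eef_rot: [0.676, 0.737, 0.0, -0.0]
ft_force: [0.4, -0.1, -7.1]
width: 0.0067
```

drive_tool:
  deltas:
    - [0,0,0,0,0,0.0005,1]
    - [0,0,0,0,0,0.001,1]
    - [0,0,0,0,0,0.0015,1]
    - [0,0,0,0,0,0.0015,1]

```text
time: 15.9
ee_pos: [0.4728, -0.3468, 0.0717]
eef_rot: [0.676, 0.737, 0.001, 0.001]
ft_force: [-1.1, 2.7, 6.2]
width: 0.0068
```

Touchdown: the force changed from -7 to +6 N. Now I'll release and retreat upward.

drive_tool:
  deltas:
    - [0,0,0,0,0,-0.0008,1]
    - [0,0,0,0,0,-0.0008,0.8]
    - [0,0,0,0,0,-0.0008,0.6]
    - [0,0,0,0,0,-0.0008,0.4]
    - [0,0,0,0,0,-0.0008,0.2]
    - [0,0,0,0,0,-0.0008,0.2]
    - [0,0,0,0,0,-0.0008,0.2]
  squeeze: 5

```text
time: 16.6
ee_pos: [0.4721, -0.3467, 0.0714]
eef_rot: [0.676, 0.737, 0.0, 0.0]
ft_force: [0.6, 0.7, 0.1]
width: 0.0337
```

drive_tool:
  deltas:
    - [0,0,0,0,0,-0.01,0.2]
    - [0,0,0,0,0,-0.025,0.2]
    - [0,0,0,0,0,-0.05,0.2]
    - [0,0,0,0,0,-0.08,0.2]
    - [0,0,0,0,0,-0.12,0.2]
    - [0,0,0,0,0,-0.15,0.2]
    - [0,0,0,0,0,-0.17,0.2]
    - [0,0,0,0,0,-0.17,0.2]
    - [0,0,0,0,0,-0.17,0.2]

```text
time: 17.5
ee_pos: [0.4721, -0.3468, 0.2422]
eef_rot: [0.676, 0.737, 0.0, 0.001]
ft_force: [-0.5, 0.6, -0.1]
width: 0.0349
```

Run:
```python
from h import *
p,d=camera("side");cv2.imwrite("pics/s5.png",p[:,:,::-1])
s=read_state();print(s["time"],s["ee_pos"],s["ft_force"],s["width"])
for c in("side","top"):
    camera(c)
    for l,z in(("hatch_center",.031),("mat",.005)):
        for o in outline_of(l,c)[:1]: print(c,l,o["score"],rect(o["pixels"],c,z))
```

```text
17.55 [ 0.4718369  -0.34653307  0.24134163] [-0.74400211 -0.32117064 -0.3958452 ] 0.034543094813969145
side hatch_center 0.58 [ 460.5 -358.4  211.   174.9    4.8]
side mat 0.92 [ 464.3 -349.6  265.   227.5    4.6]
top hatch_center 0.58 [ 467.  -341.9  201.   156.6    4.3]
top mat 0.97 [ 466.9 -341.3  260.5  210.3    4.9]
```

View pics/s5.png

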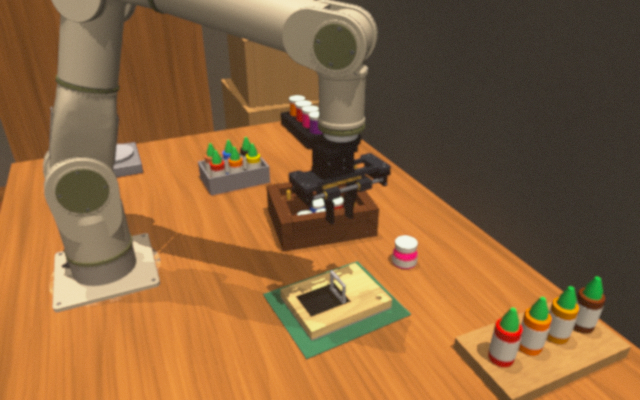

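The hatch lies flat and right way up on the mat at (337,297). The jar, at (405,252), and the tray are undisturbed, and the robot is clear.

```bash
python3 -c "
from bench import *
print(close_job())"
```

```text
the job is handed in; nothing more can be done
None
```

The hatch is off its dowels and lying flat, right way up, in the middle of the green mat, and the job was handed in at about 18 s of robot time. I flipped the ring upright while the hatch was still seated. I then lifted the hatch straight up and level, moved it over the mat, lowered it until I felt contact at about 6 N, let go and backed off upward.

- **Position:** the top camera puts the hatch centre within about 1 mm of the mat centre and 0.6° of its angle. The hatch and mat outlines there were partly hidden by the arm. The side camera shows about 4 mm and 9 mm offsets, but its hatch outline also takes in the side faces. By the robot's own pose the offset is about 1 mm.
- **Surroundings:** in the last side picture the pink jar and the tray of bottles look undisturbed. The ochre bottle was hidden behind the arm in that picture, so I did not check it at the end. The arm stayed well away from it throughout.

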